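Fit the sprung roller into the bench roller stand

TASK

Lift the loose steel roller out of its wooden rest and fit it between the two cheeks of the roller stand, its long sprung pin towards the tall grooved cheek: press that pin against the bottom of the groove to squeeze the spring, slide the roller down squeezed until it is level with the recesses, then ease it back so that both pins spring fully home in their recesses, and let go. Press gently all the while: never ram the spring to its end, let it snap back or bang the stand, and do not disturb the other things on the bench.

Things in the scene. Friction and masses are not known exactly. Their poses are not given: they have to be found in the camera images.
- roller: Loose steel roller: tube 32 mm in diameter, 110 mm long, about 0.3 kg, with a pin out of each end. Origin on its axis at mid-tube; its y axis runs along it towards the long sprung pin (level in the rest); x and z may be turned anyhow about it. Grip it across the tube from above.
- plunger_tip (a point): Round tip of the sprung pin (8 mm diameter, greased: friction about 0.15), 24 mm out of the tube, at y = +79 mm of the roller when relaxed. It can be pushed in 17 mm at most, to y = +62. Spring: 1.5 N to start plus 0.6 N per mm, and a little damping (0.3 N per 10 mm/s).
- pin_tip (a point): Round tip of the fixed pin (8 mm diameter) at the other end, 8 mm out of the tube, at y = -63 mm of the roller.
- rest: Fixed wooden rest, base 70 x 110 mm, with two V blocks (16 mm thick, at y = +-38 mm) in which the roller lies along the rest's y, its axis 55 mm above the table; 60 mm free between the blocks, nothing higher than 56 mm. Origin under its centre on the table.
- stand: Fixed roller stand: steel foot 80 (x) x 260 (y) x 15 mm, carrying a steel yoke (cheeks backed with dark steel plate): crossbar up to 27 mm above the table and two cheeks, 48 mm wide in x. Origin on the table, z up. The yoke is clamped up to 14 mm either way along y from its nominal place; the shift is NOT measured. y values of the stand's points are nominal, without the shift.
- tall_recess (a point): Recess of the tall cheek (nominal centre of its bottom: stand y = +76, z = 77 mm). Cheek: inner face y = +68, top 125 mm above the table. An upright groove 14 mm wide, bottom at y = +72, open at the top, leads down to the recess, which is 4 mm deeper, 12 mm wide, from 71 to 83 mm above the table; the groove ends at 71 too. The sprung pin belongs here.
- low_recess (a point): Recess of the low cheek (nominal centre of its bottom: stand y = -63, z = 77 mm). Cheek: inner face y = -57, top 89 mm above the table. Blind recess 6 mm deep, 12 mm wide, from 71 to 83 mm above the table. The fixed pin belongs here.
- seat (a point): Where the seated roller's origin lies, nominally: stand x = 0, y = 0 (plus the yoke's shift), 75 mm above the table, roller y along stand y, spring pushed in 3 mm. To be lowered past the low cheek the roller must be 6 mm or more from there towards the tall cheek (sprung pin on the groove bottom, pushed in 13 mm); at 10 mm the spring is at its end (17 mm).
- hammer: Hammer lying on the bench, about 0.3 m long; leave alone.
- oil_jar: Amber jar with dark cap, 60 mm diameter, 100 mm tall, standing; leave alone.
- plane: Wooden hand plane, 170 x 54 mm, about 80 mm tall; leave alone.
Not all that is in view belongs to the job. What is shaped like the rest but blue or green is not meant.

How it is judged (in metres and radians):
On the way, in this order (a step that is already met when the one before it is completed fails the run):
1. the roller is lifted out of the rest (height (world z) of roller above 0.085 m and contact force between roller and rest below 0.1 N), for 0.1 s.
2. the sprung pin is pushed in by at least 8 mm against the stand (y of plunger_tip in the frame of roller below 0.071 m and contact force between roller and stand above 2 N), for 0.1 s.
At the end, for the whole second after the job is handed in: Roller level in the stand, sprung pin in the tall cheek, axis 75 mm above the table (-2.5/+3), within 4 mm of the stand's middle plane, 17 mm along y and 3 degrees; both pins home: sprung pin pushed in only 0.5 to 5 mm; at rest (z of roller in the frame of stand between 0.0725 and 0.078 m and x of roller in the frame of stand between -0.004 and 0.004 m and y of roller in the frame of stand between -0.017 and 0.017 m and angle between the y axis of roller and the y axis of stand, either way round below 0.05 rad and y of plunger_tip in the frame of stand above 0.05 m and y of plunger_tip in the frame of roller between 0.074 and 0.0785 m and linear speed of roller below 0.01 m/s); the robot touches nothing.
It fails at once if the roller presses or bangs on the stand with more than 20 N (spring rammed to its end, snapped back, or pin jammed) (contact force between roller and stand above 20 N).
It fails at once if the robot itself pushes on the stand with more than 15 N (contact force between the arm and stand above 15 N).
It fails at once if the hammer is disturbed (moved over 2 cm) (distance of hammer from where it was at the start of the episode above 0.02 m).
It fails at once if the jar is disturbed (moved over 2 cm) (distance of oil_jar from where it was at the start of the episode above 0.02 m).
It fails at once if the plane is disturbed (moved over 2 cm) (distance of plane from where it was at the start of the episode above 0.02 m).
It also fails if it takes over 50 s, if anything falls off the work surface, if the arm or the gripper's body presses on something with over 40 N, if the wrist force passes 120 N, or if a joint passes its speed limit or range.

ROBOT

A 6-joint arm with a two-finger parallel gripper is mounted at the origin on the work surface. World frame = base frame: x ahead of the robot, y to its left, z up, the work surface at z = 0. Lengths are in mm, angles in rad, forces in N, time in s.
With the tool pointing down it reaches from about 400 to 925 mm from the base axis. Payload 12.5 kg.
Tool frame: the origin (TCP) lies at the very end of the fingers, on their centre line; the grasp point (between the pads) lies env.grip_point_offset behind it (env.grip_point_offset is the distance from the TCP to the grasp point, in mm); y points along the fingers, z is the direction in which the jaws open and shut, and the axes are right-handed (so a half turn about y gives the same grasp; the last joint's range is limited). The gripper opens to 95 mm and grips with 3 to 60 N. Pads are 20 mm wide; open, the fingers measure 119 mm over their backs; the gripper's body (75 mm by 180 mm) begins 59 mm behind the grasp point.
Start: joints at [-1.211, 0.491, 1.559, -0, 1.092, -0.106], TCP at [280.736, -558.421, 214.661] pointing down, gripper open.
Joint ranges: [-3.1, 3.1], [-0.84, 2.19], [0.05, 2.79], [-1.13, 4.28], [0.06, 2.93], [-2.69, 2.69]. Speed limits (rad/s): [2.22, 2.22, 2.79, 3.14, 3.14, 3.14].

INTERFACE

Orientations are given as [roll, pitch, yaw] about the fixed x, y, z axes, in that order (R = Rz(yaw) Ry(pitch) Rx(roll)).
In Python, from cell import readout, read_camera, env, nets gives the robot as it stands.
- The arm moves only by the tool apply_moves, never from a script. Its argument "increments" is a list of rows, each a list of 3 entries, a list of its own where there are three numbers: the shift along the tool's x, y, z in cm, then the turn, a rotation vector about the tool's x, y, z in degrees, then the finger opening in cm, from 0 to 9.51. A call has exactly 5 rows; each row shifts and turns the pose as measured when the row begins, along the tool's axes as they then stand; what a row does not reach is not made up. A row lasts 1/8 s, in which the tool goes at most 62.5 mm and 10.7 degrees, less where a joint would pass 70% of its speed; a pose out of reach is approached as far as the arm can. A call with a gripper value outside its range is refused whole. The fingers move at their own pace and stop on an object; the grip force is fixed at half the most. Time passes only in rows, so rows that do not move let the fingers close, or fill a call up. It gives the time, the measured TCP pose, the force and the opening at its end, in the units of the state.
- readout.state(): the state, without advancing time (a new reading comes with each control period).
- read_camera(name): name is "scene" or "top" or "wrist"; returns a dict with "img" (480x640x3 uint8, red, green, blue), "vfov" (degrees; the focal length in pixels is half the picture's height over the tangent of half this angle, whatever the lens; pixels are square), "cx", "cy" (the principal point, pixels), "distortion" ([k1, k2, p1, p2, k3] as OpenCV has them; the pictures are not rectified), "rvec" (rotation vector, rad) and "tvec" (3), from world to camera coordinates, as OpenCV has them; the wrist camera has in their place "mount" (4x4, takes a point from camera to tool coordinates, whose origin is the TCP and whose axes are the tool frame's). Camera axes: x right, y down, z forward; pixel columns grow to the right and rows downward; lengths in mm; the calibration is good to about 2 mm. A picture is of the moment at which its call begins: read the wrist's pose just before it. There is no depth.
- env.job_done(): hands the job in, once; it reports no verdict.
Trained networks look in a picture, given as the dict that the camera call returned (one of the last four; its "shot" number tells which), for a name from the list of things; names that differ only in an ending like _2 or _b are one class to them, and where a whole thing is asked for, a point or a joint stands for the part that bears it (a point fixed in the world has none). Each returns a list of dicts, best first, with "confidence" (0 to 1); they miss things now and then, are a little off and sometimes report something else, mostly with a low value. They report only what shows in the picture. A call takes as long as a camera call. They do not tell look-alikes from the thing itself.
- nets.look_for(picture, thing): "point" ([x, y, z] in mm, in the coordinates of the camera as it stood for that picture, good to about 4 mm: the middle of the surface that is visible of it).
- nets.mark_of(picture, thing): "point" ([x, y, z] in mm, in the coordinates of the camera as it stood for that picture, good to about 4 mm: a listed point, or the origin of a listed thing).
The state is a dict: "t": time; "joints": joint angles; "qvel": joint speeds; "tau": joint torques, N m; "eef_pos": TCP position; "tcp_rot": TCP orientation; "ft_force": force on the tool from outside, world axes, zero at the start; "moment": the same for the moment, N m; "opening": opening from 0.0 (shut) to 1.0 (fully open).
Only numpy, scipy, OpenCV 4.12 (cv2) and the standard library are available. Lean on these libraries where they do the work, as an engineer would, in place of code of your own. Each camera call takes 0.05 s, during which the arm holds its last target. There are 200 camera calls.

## Working session

There is one attempt and no reset: what is moved stays moved. The work goes in short steps, Python scripts to look and compute and a tool call to move; the robot and the scene stay as the last step left them, time stands still between calls to the robot, and variables do not carry over. Pictures are saved under pics/ and viewed, about 8 in all and at most 12, crops included, and the job is handed in when it is done.

Besides the shell and the picture viewer there is one more tool, called after "Request:" as a command line: name --argument value ..., lists and objects as JSON in quotes. apply_moves: Moves the arm, as the interface text tells. Its arguments: {"type":"object","properties":{"increments":{"type":"array"}},"required":["increments"]}

```bash
mkdir -p pics; ls; cat > h.py <<'E'
import numpy as np, cv2
from scipy.spatial.transform import Rotation as R
from cell import readout, read_camera, env, nets
def K(p):
    f=240/np.tan(np.radians(p["vfov"])/2); return np.array([[f,0,p["cx"]],[0,f,p["cy"]],[0,0,1]])
def tool():
    s=readout.state(); return R.from_euler('xyz',s["tcp_rot"]).as_matrix(), np.array(s["eef_pos"])
def shot(n):
    T=tool() ; p=read_camera(n)
    if n=="wrist":
        M=np.array(p["mount"]); Rc=T[0]@M[:3,:3]; c=T[0]@M[:3,3]+T[1]
    else:
        Rc=R.from_rotvec(np.ravel(p["rvec"])).as_matrix().T; c=-Rc@np.ravel(p["tvec"])
    p["Rc"],p["c"]=Rc,c; return p
def w(p,pt): return p["Rc"]@np.array(pt)+p["c"]
def ray(p,uv):
    x=cv2.undistortPoints(np.array([[uv]],float),K(p),np.array(p["distortion"],float)).ravel()
    return p["Rc"]@np.array([x[0],x[1],1])
def onz(p,uv,z):
    d=ray(p,uv); return p["c"]+d*(z-p["c"][2])/d[2]
def proj(p,X):
    X=(np.atleast_2d(X)-p["c"])@p["Rc"]
    return cv2.projectPoints(X,np.zeros(3),np.zeros(3),K(p),np.array(p["distortion"],float))[0].reshape(-1,2)
def clean(p): return {k:v for k,v in p.items() if k not in("Rc","c")}
def find(p,things,f="both"):
    for t in things:
        for nm in (["look_for","mark_of"] if f=="both" else [f]):
            try:
                for d in getattr(nets,nm)(clean(p),t)[:3]: print(t,nm,round(d["confidence"],2),w(p,d["point"]).round(1), proj(p,w(p,d["point"])).round(0).ravel())
            except Exception as e: print(t,nm,e)
def save(p,n): cv2.imwrite("pics/"+n+".png",p["img"][...,::-1])
E
python3 - <<'E'
from h import *
print(readout.state(), env.grip_point_offset)
a=[]
for n in("scene","top"):
    p=shot(n); print(n,p["c"].round()); a.append(p["img"])
    save(p,n); find(p,["roller","plunger_tip","pin_tip","rest","stand","tall_recess","low_recess","seat"],"mark_of"); 
E
```

```text
pics
{'t': 0.0, 'joints': array([-1.21059278e+00,  4.91539225e-01,  1.55949014e+00, -1.23546865e-05,
        1.09168798e+00, -1.05587421e-01]), 'qvel': array([ 6.59075510e-04, -3.21582140e-05,  2.08807875e-03, -1.96547957e-04,
        1.42923146e-03, -1.91011624e-03]), 'tau': array([ 5.25025716e-04, -6.12639713e+01, -2.58182842e+01,  6.92993123e-02,
        4.80543450e-02, -1.17344844e-04]), 'eef_pos': array([ 280.63792469, -558.15796676,  214.06037126]), 'tcp_rot': array([-1.57191590e+00,  1.07635592e-04, -2.67579604e+00]), 'ft_force': array([ 0.35415303, -0.04707671,  0.28668083]), 'moment': array([ 0.02831518,  0.02172688, -0.04995378]), 'opening': 0.9992826130054212} 18.8
scene [1023.  402.  981.]
roller mark_of 0.79 [ 524.6 -200.    53.3] [277. 182.]
plunger_tip mark_of 0.5 [ 510.2 -121.1   60.3] [304. 194.]
pin_tip mark_of 0.98 [ 541.4 -260.8   56.2] [255. 173.]
rest mark_of 0.89 [ 528.4 -201.5    1.4] [277. 196.]
rest mark_of 0.86 [391.6 -92.8   1.5] [344. 188.]
rest mark_of 0.85 [ 686.4 -135.1   -2.8] [249. 251.]
stand mark_of 0.93 [579.7 171.    1. ] [379. 299.]
stand mark_of 0.28 [596.  250.7  74.5] [408. 312.]
tall_recess mark_of 0.6 [598.6 248.7  74.7] [406. 312.]
low_recess mark_of 0.65 [567.7 111.5  76.6] [364. 263.]
seat mark_of 0.89 [577.6 178.2  76.4] [385. 284.]
top [539.   0. 990.]
roller mark_of 0.94 [ 526.  -197.2   53.5] [416. 265.]
plunger_tip mark_of 0.45 [ 511.2 -124.5   59.4] [383. 273.]
pin_tip mark_of 0.63 [ 538.6 -255.3   58.6] [443. 259.]
rest mark_of 0.89 [ 679.9 -139.3    2.6] [384. 198.]
rest mark_of 0.79 [381.5 -95.4  -2.2] [368. 329.]
rest mark_of 0.76 [ 357.7 -299.3   -1. ] [458. 338.]
stand mark_of 0.86 [574.5 174.   -0.6] [248. 247.]
tall_recess mark_of 0.94 [590.1 246.6  77.3] [207. 239.]
low_recess mark_of 0.61 [561.  112.6  78.2] [270. 252.]
low_recess mark_of 0.16 [ 525.9 -199.5   -4.6] [411. 265.]
seat mark_of 0.56 [577.9 170.6  76. ] [243. 244.]
```

```bash
python3 - <<'E'
import cv2,numpy as np
a=cv2.imread("pics/scene.png")[120:370,200:520];b=cv2.imread("pics/top.png")[170:390,180:500]
a=cv2.resize(a,(400,312));b=cv2.resize(b,(400,275))
s=cv2.imread("pics/scene.png");t=cv2.imread("pics/top.png")
c1=cv2.resize(s[140:240,220:360],None,fx=2.85,fy=2.85);c2=cv2.resize(t[200:300,340:480],None,fx=2.85,fy=2.85)
z=lambda i:cv2.copyMakeBorder(i,0,max(0,312-i.shape[0]),0,400-i.shape[1],cv2.BORDER_CONSTANT)[:312]
cv2.imwrite("pics/m1.png",cv2.resize(np.vstack([np.hstack([z(a),z(b)]),np.hstack([z(c1),z(c2)])])[:600],None,fx=1,fy=1))
E
```

```text
(no output)
```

View pics/m1.png

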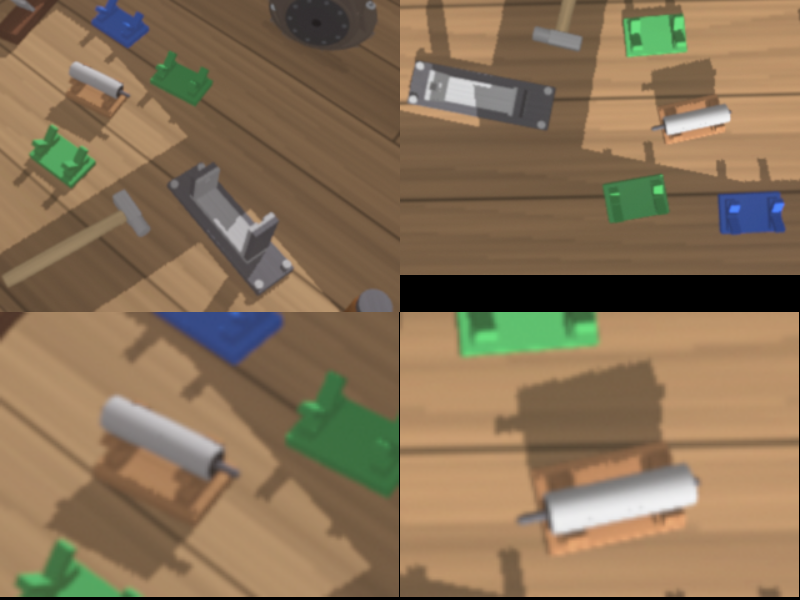

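Wooden rest with the roller: scene (277,182), top (416,265). The look-alikes are blue at scene (300,137) and green at (344,188) and (249,251). The orange-brown one holding the roller is the one meant, and the enlarged crops confirm it. The thin dark sprung pin points towards the stand (+y).

```bash
cat >> h.py <<'E'
def plan(pos,yaw,nmax=15,step=58):
    """rows to bring TCP to pos, tool yaw (deg, tool pointing down)"""
    Rm,p=tool(); pos=np.array(pos,float)
    Rt=R.from_euler('xyz',[-90,0,yaw],degrees=True)
    rv=(R.from_matrix(Rm).inv()*Rt).as_rotvec(); 
    n=int(max(1,np.ceil(np.linalg.norm(pos-p)/step),np.ceil(np.degrees(np.linalg.norm(rv))/10)))
    for i in range(n):
        Ri=Rm@R.from_rotvec(rv*i/n).as_matrix(); print(i+1,[(Ri.T@(pos-p)/n/10).round(2).tolist(),np.degrees(rv/n).round(1).tolist()])
E
python3 - <<'E'
from h import *
plan([525,-199,210],-78)
p=shot("scene"); find(p,["hammer","oil_jar","plane"],"look_for")
E
```

```text
1 [[-4.75, 0.06, -2.64], [-0.0, -9.4, 0.0]]
2 [[-5.11, 0.06, -1.83], [-0.0, -9.4, 0.0]]
3 [[-5.34, 0.06, -0.97], [-0.0, -9.4, 0.0]]
4 [[-5.43, 0.06, -0.08], [-0.0, -9.4, 0.0]]
5 [[-5.37, 0.06, 0.81], [-0.0, -9.4, 0.0]]
6 [[-5.17, 0.06, 1.67], [-0.0, -9.4, 0.0]]
7 [[-4.82, 0.06, 2.5], [-0.0, -9.4, 0.0]]
8 [[-4.35, 0.06, 3.25], [-0.0, -9.4, 0.0]]
hammer look_for 0.86 [769.9  14.5  18.6] [267. 310.]
oil_jar look_for 0.93 [592.6 452.4  92.5] [495. 372.]
plane look_for 0.91 [ 487.8 -457.8   33.7] [221. 131.]
```

Request:
apply_moves --increments '[[[-4.75, 0.06, -2.65], [0, -9.4, 0], 9.5], [[-5.1, 0.06, -1.85], [0, -9.4, 0], 9.5], [[-5.35, 0.06, -1.0], [0, -9.4, 0], 9.5], [[-5.4, 0.06, -0.1], [0, -9.4, 0], 9.5], [[-5.4, 0.06, 0.8], [0, -9.4, 0], 9.5]]'

```text
t: 1.72
eef_pos: [433.3, -328.9, 211.2]
tcp_rot: [-1.57, -0.001, -1.837]
ft_force: [0.8, -0.1, -0.1]
opening: 1.002
```

```bash
python3 - <<'E'
from h import *
print(tool()[1])
p=shot("wrist"); save(p,"w1"); find(p,["roller","plunger_tip","pin_tip","rest"],"mark_of")
plan([525,-199,210],-78)
E
```

```text
[ 433.33041492 -328.8609804   211.19286739]
roller mark_of 0.77 [ 528.  -193.7   55.1] [393.   8.]
pin_tip mark_of 0.56 [ 540.1 -259.8   54.4] [428.  96.]
rest mark_of 0.88 [ 529.5 -195.7   -4. ] [383.  29.]
rest mark_of 0.66 [ 353.8 -296.7   -0.9] [222. 196.]
rest mark_of 0.25 [ 537.7 -263.5   52.1] [426. 102.]
1 [[-5.05, 0.03, 1.79], [-0.0, -9.2, 0.0]]
2 [[-4.7, 0.04, 2.57], [-0.0, -9.2, 0.0]]
3 [[-4.23, 0.04, 3.29], [-0.0, -9.2, 0.0]]
```

Request:
apply_moves --increments '[[[-5.05, 0.03, 1.8], [0, -9.2, 0], 9.5], [[-4.7, 0.04, 2.6], [0, -9.2, 0], 9.5], [[-4.2, 0.04, 3.3], [0, -9.2, 0], 9.5], [[0, 0, 0], [0, 0, 0], 9.5], [[0, 0, 0], [0, 0, 0], 9.5]]'

```text
t: 2.6
eef_pos: [525.8, -203.4, 209.5]
tcp_rot: [-1.57, -0.003, -1.362]
ft_force: [0.4, 0.2, 0.3]
opening: 0.999
```

```bash
python3 - <<'E'
from h import *
print(tool()[1],readout.state()["tcp_rot"])
for n in ("wrist","top"):
    p=shot(n); find(p,["roller","plunger_tip","pin_tip","rest"],"mark_of")
    if n=="wrist": save(p,"w2"); print(p["c"], p["Rc"][:,2])
E
```

```text
[ 525.79816699 -203.41014235  209.46313909] [-1.57048012 -0.00270735 -1.36209992]
roller mark_of 0.69 [ 527.3 -195.9   51.6] [318. 210.]
plunger_tip mark_of 0.67 [ 506.3 -116.5   56.5] [313. 102.]
pin_tip mark_of 0.92 [ 538.5 -258.6   54.3] [316. 286.]
pin_tip mark_of 0.65 [ 510.2 -115.5   58.2] [318. 101.]
rest mark_of 0.93 [ 677.4 -139.3    0.7] [493. 172.]
rest mark_of 0.74 [ 353.3 -298.5    2.8] [119. 266.]
[ 511.32664919 -131.30248106  379.51264544] [ 0.05421903 -0.25458616 -0.96552896]
roller mark_of 0.68 [ 525.4 -199.6   56.5] [417. 265.]
plunger_tip mark_of 0.36 [ 509.3 -120.    55.1] [380. 274.]
rest mark_of 0.91 [381.9 -97.2  -2. ] [368. 329.]
rest mark_of 0.87 [ 523.5 -199.3   -2.8] [411. 266.]
rest mark_of 0.87 [ 683.9 -137.4    6.3] [383. 196.]
```

View pics/w2.png

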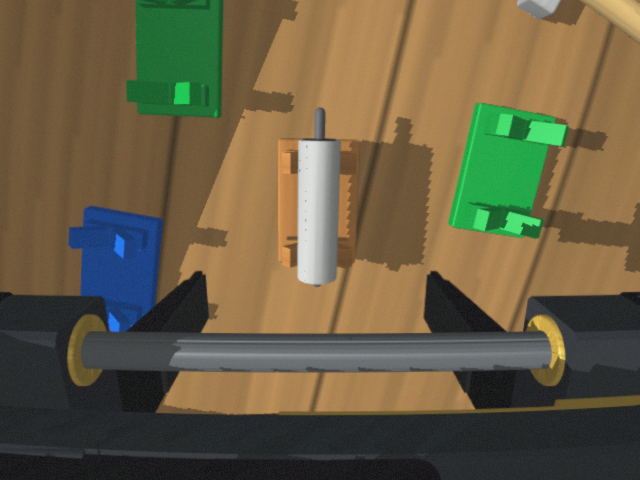

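The wrist view shows the roller nearly along the tool axis. The tube runs from (319,140) to (317,282), the sprung pin tip is at (320,108), and the short pin shows at (317,286).

```bash
python3 - <<'E'
from h import *
T=tool()
p=shot("wrist")
g=cv2.cvtColor(p["img"],cv2.COLOR_RGB2HSV)
m=((g[...,1]<40)&(g[...,2]>110)).astype(np.uint8); m[:130]=0;m[290:]=0;m[:,:280]=0;m[:,360:]=0
for v in (150,210,270):
    u=np.where(m[v])[0]; a,b=onz(p,(u.min(),v),55),onz(p,(u.max()+1,v),55); print(v,u.min(),u.max(),a[:2].round(1),b[:2].round(1),((a+b)/2)[:2].round(1))
for uv in ((319.5,108),(317.3,287.5),(319,140),(317.3,281)): print(uv,onz(p,uv,55).round(1))
a=onz(p,(319.5,108),55);b=onz(p,(317.3,287),55); print(np.degrees(np.arctan2(*(b-a)[1::-1])))
E
```

```text
150 298 335 [ 502.7 -152.4] [ 530.8 -146.4] [ 516.8 -149.4]
210 297 332 [ 511.1 -198.1] [ 538.7 -192.2] [ 524.9 -195.1]
270 297 331 [ 520.9 -246.9] [ 548.8 -240.9] [ 534.9 -243.9]
(319.5, 108) [ 512.1 -118.9   55. ]
(317.3, 287.5) [ 540.3 -258.4   55. ]
(319, 140) [ 516.7 -141.9   55. ]
(317.3, 281) [ 539.1 -252.8   55. ]
-78.59458628810334
```

```bash
python3 - <<'E'
from h import *
plan([527,-197,38],-78.5)
E
```

```text
1 [[-0.18, 5.72, 0.06], [-0.0, 0.2, 0.1]]
2 [[-0.18, 5.72, 0.06], [-0.0, 0.2, 0.1]]
3 [[-0.17, 5.72, 0.06], [-0.0, 0.2, 0.1]]
```

Request:
apply_moves --increments '[[[-0.4, 0, 0.2], [0, 0.5, 0.2], 9.5], [[-0.2, 5.0, 0], [0, 0, 0], 9.5], [[0, 5.0, 0], [0, 0, 0], 9.5], [[0, 4.5, 0], [0, 0, 0], 9.5], [[0, 0, 0], [0, 0, 0], 9.5]]'

```text
t: 3.78
eef_pos: [528.6, -195.1, 62.4]
tcp_rot: [-1.567, -0.001, -1.37]
ft_force: [0.2, -0.8, 1.4]
opening: 0.996
```

```bash
python3 - <<'E'
from h import *
plan([527,-197,36.5],-78.5)
p=shot("wrist");save(p,"w3")
E
```

```text
1 [[0.16, 2.59, -0.2], [-0.2, 0.0, 0.0]]
```

View pics/w3.png

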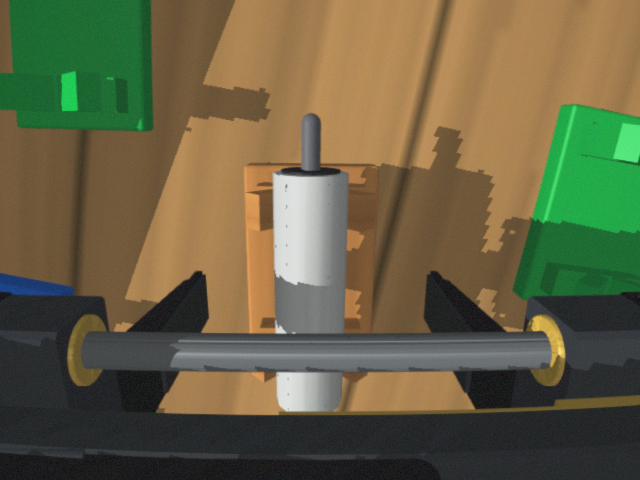

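The roller lies between the open fingers, with the pin tip at (311,114) and the tube end at (311,171). It needs a few mm of centring.

```bash
python3 - <<'E'
from h import *
p=shot("wrist")
a=onz(p,(311,115),55);b=(onz(p,(273.5,180),55)+onz(p,(348,180),55))/2;c=(onz(p,(277,400),55)+onz(p,(342,400),55))/2
Rm,t=tool()
for q in(a,b,c): print(q.round(1),(Rm.T@(q-t)).round(1))
E
```

```text
[ 513.2 -120.4   55. ] [-77.4  10.2  -1.7]
[ 518.4 -146.8   55. ] [-50.6  10.3  -1.9]
[ 539.1 -254.2   55. ] [58.8 10.8 -3. ]
```

Request:
apply_moves --increments '[[[0.15, 1.3, -0.25], [-0.2, 0.5, 0], 9.5], [[0, 1.3, 0], [0, 0, 0], 9.5], [[0, 0, 0], [0, 0, 0], 9.5], [[0, 0, 0], [0, 0, 0], 5.0], [[0, 0, 0], [0, 0, 0], 4.0]]'

```text
t: 4.5
eef_pos: [530.0, -199.0, 42.2]
tcp_rot: [-1.561, -0.008, -1.379]
ft_force: [0.2, -0.3, -0.4]
opening: 0.846
```

```bash
python3 - <<'E'
from h import *
s=readout.state();print(s["eef_pos"],s["tcp_rot"],s["opening"],s["ft_force"])
p=shot("wrist")
Rm,t=tool()
print((Rm.T@(onz(p,(311,115),55)-t)).round(1)); save(p,"w4")
E
```

```text
[ 530.0495415  -199.03566223   42.19792426] [-1.56098211 -0.00847893 -1.37941875] 0.8460112282189958 [ 0.20827638 -0.2796372  -0.3822487 ]
[-76.4 -13.4  -0.9]
```

```bash
python3 - <<'E'
from h import *
plan([528.3,-197.5,36.5],-79)
E
```

```text
1 [[-0.19, 0.57, -0.15], [-0.6, -0.0, 0.5]]
```

Request:
apply_moves --increments '[[[-0.2, 0.6, -0.15], [-0.6, 0, 0.5], 7.0], [[0, 0, 0], [0, 0, 0], 6.0], [[0, 0, 0], [0, 0, 0], 5.0], [[0, 0, 0], [0, 0, 0], 4.5], [[0, 0, 0], [0, 0, 0], 4.5]]'

```text
t: 5.18
eef_pos: [528.3, -197.3, 36.0]
tcp_rot: [-1.572, 0.001, -1.379]
ft_force: [-1.2, 0.4, 0.5]
opening: 0.476
```

```bash
python3 - <<'E'
from h import *
plan([528.3,-197.5,36.5],-79)
p=shot("wrist");save(p,"w5")
E
```

```text
1 [[0.02, -0.05, -0.0], [0.1, -0.0, -0.0]]
```

View pics/w5.png

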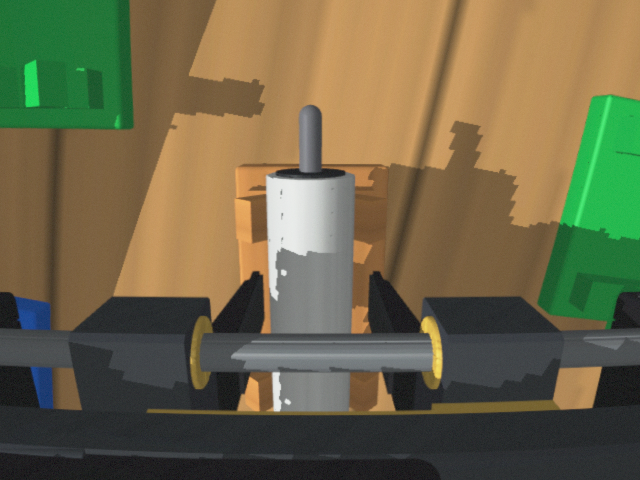

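Fingers at x=263 and 370 (mid 316), tube centre at 311, so I shift about 1.5 mm and close.

Request:
apply_moves --increments '[[[0, 0, -0.15], [0, 0, 0], 4.0], [[0, 0, 0], [0, 0, 0], 3.0], [[0, 0, 0], [0, 0, 0], 2.5], [[0, 0, 0], [0, 0, 0], 2.5], [[0, 0, 0], [0, 0, 0], 2.5]]'

```text
t: 5.85
eef_pos: [526.3, -197.6, 36.1]
tcp_rot: [-1.573, 0.001, -1.379]
ft_force: [-1.3, 0.3, 1.2]
opening: 0.328
```

```bash
python3 - <<'E'
from h import *
s=readout.state();print(s["eef_pos"],s["tcp_rot"],s["opening"],s["ft_force"],s["moment"])
p=shot("wrist");save(p,"w6")
Rm,t=tool()
g=cv2.cvtColor(p["img"],cv2.COLOR_RGB2GRAY)
np.set_printoptions(linewidth=250)
print(g[95:125,311]); print(g[225,255:370])
E
```

```text
[ 526.27473304 -197.63421003   36.06083686] [-1.57250703e+00  8.55434416e-04 -1.37913956e+00] 0.3283699002808105 [-1.301591    0.34317784  1.18811013] [-0.09356711  0.06344203  0.0456139 ]
[149 149 148 149 151 149 152 151 150 148 146 117 115 116 123 124 129 129 134 135 142 146 149 145 144 146 146 146 145 146]
[172 144 105  92  90  89  89  91  91  91  89  90  89  91  87  88  95 133 194 219 224 227 227 228 229 229 230 231 232 232 232 232 233 234 233 234 234 233 235 235 235 234 235 234 234 234 234 232 232 230 229 230 227 227 227 224 223 221 218 218 219 217
 217 214 215 212 210 205 203 202 196 197 194 192 186 182 175 173 168 166 164 161 158 154 153 147 145 140 135 133 131 128 127 131 125 126 125 123 123 117 122 118 117 113 100  90  91  87  88  92  89  89  86  90  89]
```

Request:
apply_moves --increments '[[[0, -2.0, 0], [0, 0, 0], 2.5], [[0, -4.0, 0], [0, 0, 0], 2.5], [[0, -5.0, 0], [0, 0, 0], 2.5], [[0, -4.0, 0], [0, 0, 0], 2.5], [[0, 0, 0], [0, 0, 0], 2.5]]'

```text
t: 6.52
eef_pos: [526.3, -197.1, 188.1]
tcp_rot: [-1.575, 0.004, -1.38]
ft_force: [-0.9, -1.0, -3.6]
opening: 0.331
```

```bash
python3 - <<'E'
from h import *
s=readout.state();print(s["eef_pos"],s["tcp_rot"],s["opening"],s["ft_force"],s["moment"])
for n in ("wrist","scene","top"):
    p=shot(n);save(p,n+"7"); find(p,["stand","tall_recess","low_recess","seat","plunger_tip","pin_tip"],"mark_of")
plan([566,140,190],-102.4)
E
```

```text
[ 526.30058734 -197.05818412  188.11291172] [-1.57496079  0.00372735 -1.37955042] 0.3305329654928835 [-0.94412129 -1.04474102 -3.58033362] [ 0.01889646 -0.18564093 -0.05109712]
stand mark_of 0.24 [ 509.5 -118.6  207.3] [309. 103.]
plunger_tip mark_of 0.64 [ 509.  -120.5  208.8] [306. 108.]
stand mark_of 0.64 [578.4 171.    2.1] [379. 298.]
tall_recess mark_of 0.59 [598.9 253.2  77. ] [408. 313.]
low_recess mark_of 0.73 [568.4 112.7  77.6] [364. 263.]
seat mark_of 0.56 [579.6 178.7  78.5] [385. 285.]
plunger_tip mark_of 0.37 [ 509.3 -120.4  205. ] [303. 152.]
stand mark_of 0.74 [576.6 169.   -2. ] [250. 246.]
tall_recess mark_of 0.94 [592.2 244.6  76.3] [208. 238.]
low_recess mark_of 0.84 [561.4 112.7  79.3] [270. 251.]
low_recess mark_of 0.32 [ 524.2 -198.9   -1.4] [411. 266.]
seat mark_of 0.73 [575.9 173.2  76.1] [242. 245.]
plunger_tip mark_of 0.61 [ 508.4 -123.5  205.4] [393. 276.]
1 [[-5.38, -0.05, 1.73], [0.1, 3.9, -0.0]]
2 [[-5.49, -0.05, 1.36], [0.1, 3.9, -0.0]]
3 [[-5.57, -0.05, 0.99], [0.1, 3.9, -0.0]]
4 [[-5.62, -0.05, 0.61], [0.1, 3.9, -0.0]]
5 [[-5.65, -0.06, 0.22], [0.1, 3.9, -0.0]]
6 [[-5.65, -0.06, -0.16], [0.1, 3.9, -0.0]]
```

View pics/wrist7.png

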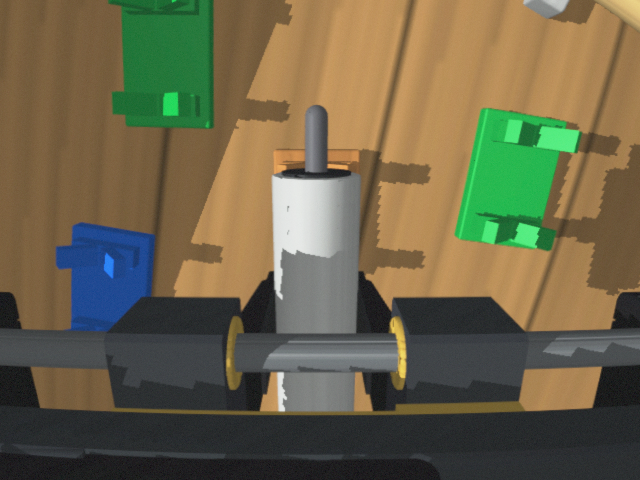

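Request:
apply_moves --increments '[[[-5.4, -0.05, 1.7], [0.2, 4.0, -0.2], 2.5], [[-5.5, -0.05, 1.35], [0.1, 4.0, 0], 2.5], [[-5.55, -0.05, 1.0], [0.1, 4.0, 0], 2.5], [[-5.6, -0.05, 0.6], [0, 4.0, 0], 2.5], [[-5.6, -0.05, 0.2], [0, 4.0, 0], 2.5]]'

```text
t: 8.2
eef_pos: [562.6, 87.0, 189.3]
tcp_rot: [-1.57, 0.001, -1.747]
ft_force: [0.7, -0.1, -3.6]
opening: 0.331
```

Request:
apply_moves --increments '[[[0, 0, 0], [0, 3.5, 0], 2.5], [[0, 0, 0], [0, 0, 0], 2.5], [[0, 0, 0], [0, 0, 0], 2.5], [[0, 0, 0], [0, 0, 0], 2.5], [[0, 0, 0], [0, 0, 0], 2.5]]'

```text
t: 8.82
eef_pos: [562.5, 89.7, 189.3]
tcp_rot: [-1.57, 0.002, -1.804]
ft_force: [-1.1, 0.9, -4.1]
opening: 0.331
```

```bash
python3 - <<'E'
from h import *
s=readout.state();print(s["eef_pos"],s["tcp_rot"],s["opening"],s["ft_force"],s["moment"])
for n in ("wrist",):
    p=shot(n);save(p,n+"8"); find(p,["stand","tall_recess","low_recess","seat","plunger_tip","pin_tip"],"mark_of")
E
```

```text
[562.52623818  89.67832846 189.30104879] [-1.57036621  0.00185439 -1.80363998] 0.33107107054445073 [-1.09510203  0.91484068 -4.05218731] [-0.07174047 -0.05904129 -0.00093765]
stand mark_of 0.85 [576.4 175.3   2.3] [307. 108.]
tall_recess mark_of 0.46 [ 5.767e+02  1.757e+02 -2.000e-01] [308. 108.]
seat mark_of 0.65 [579.  176.5  74.4] [309. 101.]
```

View pics/wrist8.png

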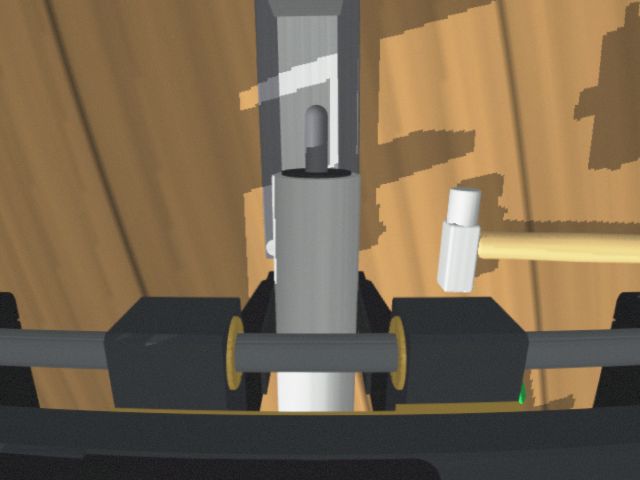

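```bash
python3 - <<'E'
from h import *
p=shot("wrist");Rm,t=tool()
for uv in ((316,105),(274,185),(358,185)): print((Rm.T@(onz(p,uv,t[2]+18.8)-t)).round(1))
for z,v in ((15,60),(15,120)):
    for u0 in ((257,359) if v==60 else (258,359)): print(onz(p,(u0,v),z).round(1))
plan([574.5,158.2,160],-102.6)
E
```

```text
[-79.9 -18.7   0.6]
[-52.1 -18.7 -14.6]
[-52.1 -18.7  15.7]
[547.2 219.9  15. ]
[623.8 201.6  15. ]
[536.3 175.9  15. ]
[614.2 157.3  15. ]
1 [[-3.44, 1.47, -0.2], [-0.0, -0.4, -0.1]]
2 [[-3.45, 1.46, -0.18], [-0.0, -0.4, -0.1]]
```

Request:
apply_moves --increments '[[[-3.5, 1.5, -0.2], [0, -0.3, 0], 2.5], [[-3.4, 1.5, -0.2], [0, -0.2, 0], 2.5], [[0, 0, 0], [0, 0, 0], 2.5], [[0, 0, 0], [0, 0, 0], 2.5], [[0, 0, 0], [0, 0, 0], 2.5]]'

```text
t: 9.85
eef_pos: [575.0, 158.9, 159.4]
tcp_rot: [-1.569, 0.002, -1.795]
ft_force: [-1.0, 0.4, -3.2]
opening: 0.33
```

```bash
python3 - <<'E'
from h import *
s=readout.state();print(s["eef_pos"],s["tcp_rot"],s["opening"],s["ft_force"],s["moment"])
p=shot("wrist");save(p,"wrist9"); find(p,["tall_recess"],"mark_of")
a=p["img"][0:260,190:450]; q=shot("scene"); save(q,"scene9")
b=q["img"][210:370,310:470]
cv2.imwrite("pics/m9.png",np.hstack([cv2.resize(a,(400,400)),cv2.resize(b,(400,400))])[...,::-1])
E
```

```text
[575.048905   158.89533619 159.38033302] [-1.5690277  0.0018775 -1.795312 ] 0.33003747575294934 [-0.97965321  0.42480262 -3.1841661 ] [-0.04830318 -0.05731025 -0.02636318]
tall_recess mark_of 0.73 [591.3 248.3  79.5] [308.  94.]
```

View pics/m9.png

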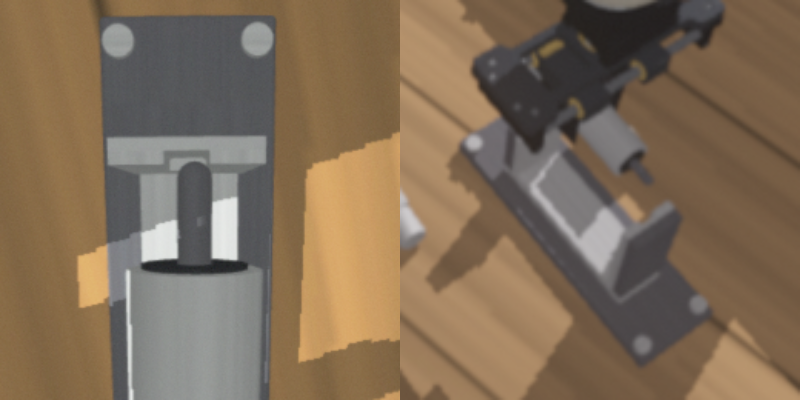

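The crop shows the tall cheek's groove at (312,98–107), the sprung pin at x≈317, short of the inner face edge and slightly to the right, and the yoke ahead well aligned.

```bash
python3 - <<'E'
from h import *
p=shot("wrist");Rm,t=tool()
s=260/400
f=lambda x,y,z:(onz(p,(190+x*s,y*s),z))
for n,x,y,z in (("groove c",187.5,158,125),("grooveL",164,165,125),("grooveR",211,165,125),("bottom",187.5,151,125),("face L",125,165,125),("face R",250,163,125),("back",107,138,125),("backR",266,138,125),("tip",195,160,t[2]+18.8),("footL",102,17,15),("footR",275,17,15),("bcross",139,175,27),("bcrossR",239,175,27)):
    w_=f(x,y,z); print(n,w_.round(1),(Rm.T@(w_-t)).round(1))
E
```

```text
groove c [592.5 240.5 125. ] [-83.2  34.5  -1.3]
grooveL [585.1 240.1 125. ] [-81.2  34.5  -8.5]
grooveR [599.  236.9 125. ] [-81.2  34.5   5.8]
bottom [592.9 242.5 125. ] [-85.3  34.5  -1.3]
face L [573.5 242.8 125. ] [-81.2  34.5 -20.3]
face R [610.7 234.8 125. ] [-81.8  34.5  17.7]
back [570.1 251.7 125. ] [-89.2  34.5 -25.6]
backR [616.9 241.  125. ] [-89.1  34.6  22.4]
tip [593.8 237.  178.1] [-80.2 -18.6   0.8]
footL [569.6 315.2  15. ] [-150.7  144.6  -40.5]
footR [645.4 297.7  15. ] [-150.6  144.7   37.3]
bcross [570.  243.2  27. ] [-80.6 132.5 -24. ]
bcrossR [613.9 233.1  27. ] [-80.6 132.5  21.1]
```

Request:
apply_moves --increments '[[[0.4, 0, -0.22], [0, 0, 0], 2.5], [[0, 2.0, 0], [0, 0, 0], 2.5], [[0, 2.5, 0], [0, 0, 0], 2.5], [[0, 1.5, 0], [0, 0, 0], 2.5], [[0, 0, 0], [0, 0, 0], 2.5]]'

```text
t: 10.68
eef_pos: [572.2, 154.2, 99.0]
tcp_rot: [-1.567, 0.003, -1.797]
ft_force: [0.1, 0.5, -3.2]
opening: 0.334
```

```bash
cat >> h.py <<'E'
U=np.array([np.sin(np.radians(12.8)),np.cos(np.radians(12.8)),0]); V=np.array([U[1],-U[0],0])
def rep():
    s=readout.state(); e=np.array(s["eef_pos"]); f=np.array(s["ft_force"])
    d=e-np.array([578,175,56.2]); print("t",round(s["t"],2),"along",(d@U).round(2),"lat",(d@V).round(2),"axis z",(e[2]+18.8).round(2),"rot",np.degrees(s["tcp_rot"]).round(2),"F along",(f@U).round(2),"lat",(f@V).round(2),"z",f[2].round(2),"open",round(s["opening"],3))
E
python3 - <<'E'
from h import *
rep()
p=shot("wrist");save(p,"wrist10")
cv2.imwrite("pics/m10.png",cv2.resize(p["img"][0:200,220:420],(600,600))[...,::-1])
E
```

```text
t 10.68 along -21.58 lat -1.06 axis z 117.76 rot [ -89.78    0.15 -102.94] F along 0.54 lat -0.01 z -3.21 open 0.334
```

View pics/m10.png

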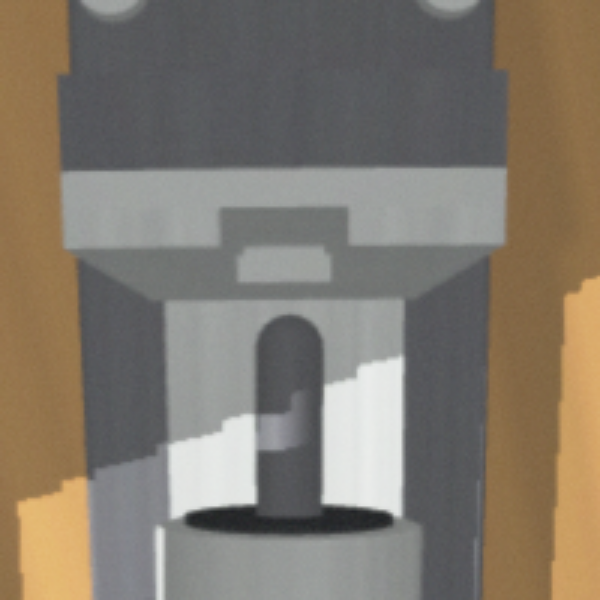

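Groove at crop x 219–348 (mid 284), pin at 256–323 (mid 290), tip still about 8 mm short of the face.

```bash
python3 - <<'E'
from h import *
p=shot("wrist");Rm,t=tool()
f=lambda x,y,z:(onz(p,(220+x/3,y/3),z))
for n,x,y,z in (("grooveL",219,247,125),("grooveR",348,247,125),("bottom",283,207,125),("cheek L",65,247,125),("cheek R",505,243,125),("back L",62,171,125),("back R",505,168,125),("tip",289.5,315,t[2]+18.8),("tubeL",183,520,t[2]+18.8),("tubeR",395,520,t[2]+18.8)):
    w_=f(x,y,z); print(n,w_.round(1),(Rm.T@(w_-t)).round(1))
rep()
E
```

```text
grooveL [585.1 240.5 125. ] [-86.8 -24.6  -7.2]
grooveR [598.8 237.3 125. ] [-86.8 -24.5   6.9]
bottom [592.8 243.  125. ] [-90.9 -24.5  -0.2]
cheek L [568.7 244.4 125. ] [-86.9 -24.7 -24.1]
cheek R [615.7 234.  125. ] [-87.3 -24.4  24.1]
back L [570.4 252.1 125. ] [-94.9 -24.7 -24.1]
back R [617.2 241.7 125. ] [-95.1 -24.4  23.9]
tip [591. 232. 119.] [-79.8 -18.5   0.5]
tubeL [573.4 211.9 119. ] [-56.2 -18.7 -12.2]
tubeR [598.  206.2 119. ] [-56.2 -18.5  13.1]
t 10.78 along -21.29 lat -0.49 axis z 118.95 rot [ -89.67    0.19 -102.93] F along -0.15 lat 0.56 z -2.86 open 0.328
```

Request:
apply_moves --increments '[[[0, 0.6, -0.06], [0, 0, 0], 2.5], [[-0.4, 0, 0], [0, 0, 0], 2.5], [[-0.3, 0, 0], [0, 0, 0], 2.5], [[0, 0, 0], [0, 0, 0], 2.5], [[0, 0, 0], [0, 0, 0], 2.5]]'

```text
t: 11.4
eef_pos: [574.7, 162.2, 95.7]
tcp_rot: [-1.562, 0.005, -1.796]
ft_force: [0.9, -0.1, -2.4]
opening: 0.33
```

```bash
python3 -c "from h import *;rep()"
```

```text
t 11.4 along -13.17 lat -0.37 axis z 114.5 rot [ -89.51    0.26 -102.91] F along 0.08 lat 0.9 z -2.42 open 0.33
```

Request:
apply_moves --increments '[[[0, 0.1, 0], [-0.5, 0, -0.25], 2.5], [[-0.2, 0, 0], [0, 0, 0], 2.5], [[-0.2, 0, 0], [0, 0, 0], 2.5], [[-0.2, 0, 0], [0, 0, 0], 2.5], [[0, 0, 0], [0, 0, 0], 2.5]]'

```text
t: 12.02
eef_pos: [576.0, 167.7, 94.5]
tcp_rot: [-1.572, -0.001, -1.796]
ft_force: [-0.0, -3.2, -2.3]
opening: 0.328
```

```bash
python3 -c "
from h import *
rep()
p=shot('wrist'); cv2.imwrite('pics/m11.png',cv2.resize(p['img'][0:200,220:420],(600,600))[...,::-1]); save(p,'wrist11')"
```

```text
t 12.03 along -7.55 lat -0.34 axis z 113.34 rot [-9.0070e+01 -7.0000e-02 -1.0292e+02] F along -3.14 lat 0.68 z -2.3 open 0.328
```

View pics/m11.png

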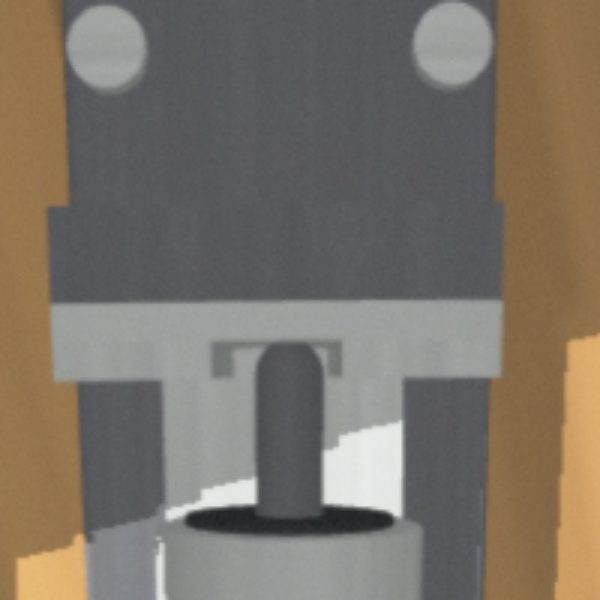

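The pin is in the groove against its bottom (F ≈ 3.1 N, about 2.7 mm of compression). This matches the predicted contact point at along ≈ -10.2.

Request:
apply_moves --increments '[[[-0.2, 0, -0.1], [0, 0, 0], 2.5], [[-0.2, 0, 0], [0, 0, 0], 2.5], [[-0.2, 0, 0], [0, 0, 0], 2.5], [[-0.2, 0, 0], [0, 0, 0], 2.5], [[0, 0, 0], [0, 0, 0], 2.5]]'

```text
t: 12.7
eef_pos: [576.4, 174.5, 94.4]
tcp_rot: [-1.573, -0.004, -1.796]
ft_force: [0.0, -7.6, -2.3]
opening: 0.327
```

```bash
python3 -c "
from h import *
rep()
p=shot('wrist');save(p,'wrist12');g=cv2.cvtColor(p['img'],cv2.COLOR_RGB2GRAY)
np.set_printoptions(linewidth=250)
print(g[140,280:360]);print(g[100:200,316])"
```

```text
t 12.7 along -0.86 lat -1.47 axis z 113.18 rot [ -90.13   -0.23 -102.92] F along -7.44 lat 1.74 z -2.31 open 0.327
[161 160 162 158 161 159 162 160 159 161 158 157 155 149 128 121 117 118 119 121 137 154 159 159 155 132 102  81  81  82  83  87  87  88  89  92  91  87  89  86  85  82  84  82  84  81  85 120 149 161 157 143 127 118 119 118 119 139 152 157 160 157
 156 159 156 157 155 157 156 159 164 164 162 162 160 157 157 159 155 153]
[ 88  91  88  89  90  87  86  90  85  89  90  90  89  89  88  88  90  90  90  88  89 102 134 157 159 162 162 159 161 158 160 160 158 159 134 103  90  86  90  90  91  91  93  91  89  87  91  89  88  89  86  91  91  90  89  87  91  91  90  90  90  87
  89  87  91  85  89  90  90  87  89  88  81  49  43  43  46  54  72 132 146 158 157 155 153 156 153 154 155 155 155 153 157 155 153 156 156 155 155 156]
```

Request:
apply_moves --increments '[[[-0.15, 0, 0], [0, 0, 0.2], 2.5], [[-0.15, 0, 0], [0, 0, 0], 2.5], [[-0.15, 0, 0], [0, 0, 0], 2.5], [[-0.05, 0, 0], [0, 0, 0], 2.5], [[0, 0, 0], [0, 0, 0], 2.5]]'

```text
t: 13.38
eef_pos: [576.8, 176.6, 94.2]
tcp_rot: [-1.575, -0.005, -1.796]
ft_force: [-0.7, -8.5, -2.4]
opening: 0.332
```

```bash
python3 -c "
from h import *
rep()"
```

```text
t 13.38 along 1.31 lat -1.51 axis z 113.01 rot [ -90.23   -0.31 -102.92] F along -8.47 lat 1.23 z -2.42 open 0.332
```

Request:
apply_moves --increments '[[[-0.2, 0, 0], [-0.2, 0, 0.3], 2.5], [[-0.2, 0, 0], [0, 0, 0], 2.5], [[-0.1, 0, 0], [0, 0, 0], 2.5], [[-0.05, 0, 0], [0, 0, 0], 2.5], [[-0.05, 0, 0], [0, 0, 0], 2.5]]'

```text
t: 14.0
eef_pos: [577.3, 178.8, 94.1]
tcp_rot: [-1.581, -0.006, -1.796]
ft_force: [-0.7, -8.8, -0.8]
opening: 0.331
```

```bash
python3 -c "
from h import *
rep()"
```

```text
t 14.0 along 3.51 lat -1.57 axis z 112.9 rot [ -90.56   -0.37 -102.91] F along -8.73 lat 1.23 z -0.76 open 0.331
```

```bash
python3 -c "
from h import *
rep()
p=shot('wrist');save(p,'wrist13');g=cv2.cvtColor(p['img'],cv2.COLOR_RGB2GRAY)
np.set_printoptions(linewidth=250)
print(g[140,280:360]);print(g[110:190,316]);print(g[220,255:370])
rep()
Rm,t=tool()
plan(t,-102.9)"
```

```text
t 14.0 along 3.51 lat -1.57 axis z 112.9 rot [ -90.56   -0.37 -102.91] F along -8.73 lat 1.23 z -0.76 open 0.331
[160 160 161 159 157 158 159 161 161 160 158 160 159 160 159 161 160 160 159 160 161 158 160 159 159 159 158 161 160 158 160 161 158 159 160 158 158 158 160 158 160 157 158 160 158 159 158 159 156 158 158 158 159 159 159 160 157 160 159 158 159 159
 162 159 159 159 159 161 159 159 159 159 159 159 161 160 158 159 156 160]
[ 90  90  91  92  88  89  89  87  88  89  90  86  89  86  90  88  88  89  88  87  88  87  90  88  87  96 141 160 160 161 158 159 159 159 160 160 159 158 143 104  87  88  89  92  93  95  92  91  89  88  90  92  90  90  89  88  86  89  89  91  90  90
  87  58  41  41  48  46  63 112 136 153 157 158 155 155 157 156 157 156]
[136 133 135 133 133 129 133 137 137 137 138 137 136 137 136 133 138 169 220 235 230 182 140 134 136 137 138 141 139 142 145 143 146 146 148 146 147 149 149 152 150 152 154 152 153 154 156 154 153 153 150 153 156 154 152 155 153 153 154 156 155 156
 155 157 160 160 160 158 158 159 158 159 159 159 158 158 156 155 154 153 152 151 151 151 154 153 153 152 150 147 148 149 151 149 146 146 143 141 139 141 141 139 140 134 127 100  90  88  87  89  87  87  89  89  87]
t 14.05 along 3.49 lat -1.58 axis z 112.9 rot [ -90.56   -0.38 -102.91] F along -9.65 lat 0.69 z -0.73 open 0.332
1 [[0.0, 0.0, 0.0], [0.6, -0.0, 0.4]]
```

Request:
apply_moves --increments '[[[-0.1, 0.3, 0], [0.5, 0, 0.4], 2.5], [[-0.1, 0.35, 0], [0.1, 0, 0.1], 2.5], [[-0.08, 0.35, 0], [0.1, 0, 0.1], 2.5], [[-0.08, 0.3, 0], [0.1, 0, 0.1], 2.5], [[-0.08, 0, 0], [0, 0, 0], 2.5]]'

```text
t: 14.68
eef_pos: [577.5, 179.9, 81.6]
tcp_rot: [-1.567, 0.001, -1.796]
ft_force: [-1.1, -8.2, -0.3]
opening: 0.331
```

```bash
python3 -c "
from h import *
rep()
p=shot('wrist');save(p,'wrist14');g=cv2.cvtColor(p['img'],cv2.COLOR_RGB2GRAY)
np.set_printoptions(linewidth=250)
print(g[120:190,316]);print(g[160,280:360]);
q=shot('scene'); save(q,'scene14'); b=q['img'][220:340,330:450]
cv2.imwrite('pics/m14.png',np.hstack([cv2.resize(p['img'][0:300,170:470],(400,400)),cv2.resize(b,(400,400),interpolation=cv2.INTER_CUBIC)])[...,::-1])
"
```

```text
t 14.68 along 4.69 lat -1.6 axis z 100.43 rot [-8.9810e+01  7.0000e-02 -1.0292e+02] F along -8.27 lat 0.7 z -0.28 open 0.331
[ 94  94  93  92  92  93  91  93  93  92  93  92  92  91  91  91  94  90  91  96 120 153 164 163 163 163 163 162 162 163 162 163 160 157 119  95  89  92  93  95  97  93  91  90  89  89  90  91  89  89  90  88  88  89  87  90  91  86  90  88  90  90
  89  93  87  54  43  45  42  42]
[165 161 162 163 160 164 163 162 161 163 161 161 157 137 123 121 129 152 157 159 161 162 163 158 138 100  82  79  82  86  88  88  89  90  94  95  97  92  89  89  87  88  86  88  85  84  84  81 114 151 159 161 159 162 160 146 129 123 122 121 144 159
 159 162 162 160 161 160 163 160 160 160 162 164 163 165 164 166 165 163]
```

View pics/m14.png

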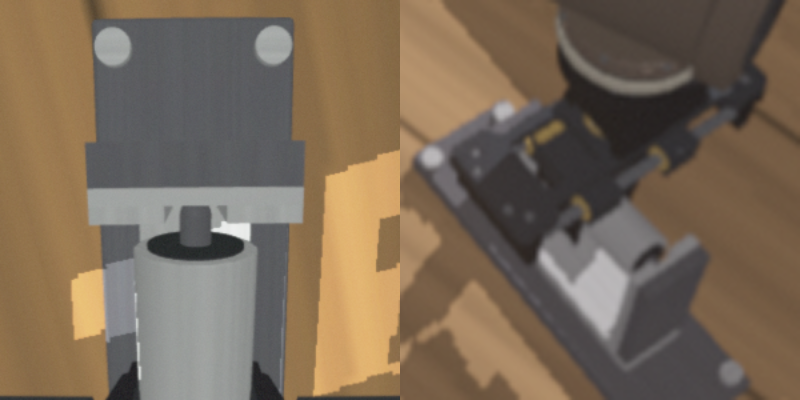

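The left crop shows the tube's end face opened up to a much taller ellipse (rows 174–196). The roller has tilted nose-up in the grip because pin friction held the tip while I lowered. I'll quantify that.

```bash
cat >> h.py <<'E'
from scipy.optimize import least_squares
def held(img,p,verbose=1):
    """tilt (deg, + nose up, relative to tool), axial slip (mm), from the dark end ring of the tube"""
    g=cv2.cvtColor(img,cv2.COLOR_RGB2GRAY); m=(g<66).astype(np.uint8); m[:140]=0;m[240:]=0;m[:,:265]=0;m[:,370:]=0
    n,l,s,c=cv2.connectedComponentsWithStats(m)
    k=1+np.argmax(s[1:,4]); ys,xs=np.where(l==k); print("box",s[k])
    obs=np.array([xs.min(),xs.max()+1,ys.min(),ys.max()+1],float)
    M=np.array(p["mount"]); 
    def model(q):
        th,a,r,z=q; ph=np.linspace(0,2*np.pi,200)
        d=np.array([-np.cos(th),-np.sin(th),0]); n_=np.array([np.sin(th),-np.cos(th),0])  # tool: -x fwd, -y up
        P=np.array([0,-18.8,z])+(55+a)*d+r*(np.cos(ph)[:,None]*n_+np.sin(ph)[:,None]*np.array([0,0,1.]))
        X=(P-M[:3,3])@M[:3,:3]
        uv=cv2.projectPoints(X,np.zeros(3),np.zeros(3),K(p),np.array(p["distortion"],float))[0].reshape(-1,2)
        return np.array([uv[:,0].min(),uv[:,0].max(),uv[:,1].min(),uv[:,1].max()])
    q=least_squares(lambda q:model(q)-obs,[0,0,14,0],x_scale=[.1,1,1,1])
    th,a,r,z=q.x; print("tilt",np.degrees(th).round(2),"slip",a.round(2),"r",r.round(2),"z",z.round(2),"res",q.fun.round(2))
E
python3 - <<'E'
from h import *
p=shot("wrist")
for n in ("wrist9","wrist10","wrist11","wrist12","wrist13","wrist14"):
    print(n); held(cv2.imread(f"pics/{n}.png")[...,::-1],p)
E
```

```text
wrist9
box [282 169  69   9 458]
tilt 1.02 slip 1.51 r 12.23 z 0.7 res [ 0. -0.  0.  0.]
wrist10
box [282 169  69   9 446]
tilt 1.02 slip 1.51 r 12.23 z 0.7 res [ 0. -0.  0.  0.]
wrist11
box [282 169  69   9 442]
tilt 1.02 slip 1.51 r 12.23 z 0.7 res [ 0. -0.  0.  0.]
wrist12
box [282 169  69   9 454]
tilt 1.02 slip 1.51 r 12.23 z 0.7 res [ 0. -0.  0.  0.]
wrist13
box [282 169  69  10 481]
tilt 1.79 slip 1.45 r 12.17 z 0.69 res [-0.  0.  0.  0.]
wrist14
box [281 174  72  21 980]
tilt 9.0 slip -0.56 r 12.19 z 0.85 res [-0.  0.  0. -0.]
```

Request:
apply_moves --increments '[[[-0.08, -0.35, 0], [0, 0, 0], 2.5], [[-0.08, -0.35, 0], [0, 0, 0], 2.5], [[0.15, -0.1, 0], [0, 0, 0], 2.5], [[0.15, 0, 0], [0, 0, 0], 2.5], [[0.1, 0, 0], [0, 0, 0], 2.5]]'

```text
t: 15.45
eef_pos: [574.9, 175.0, 88.0]
tcp_rot: [-1.573, -0.005, -1.796]
ft_force: [-0.2, -4.3, -3.7]
opening: 0.33
```

```bash
python3 -c "
from h import *
rep()
p=shot('wrist');save(p,'wrist15');held(p['img'],p)
"
```

```text
t 15.45 along -0.73 lat -3.03 axis z 106.81 rot [ -90.12   -0.27 -102.9 ] F along -4.19 lat 0.79 z -3.68 open 0.33
box [281 174  71  19 884]
tilt 7.7 slip -0.59 r 12.12 z 0.68 res [0. 0. 0. 0.]
```

Request:
apply_moves --increments '[[[0.05, 0, 0.15], [0, 0, -2.5], 2.5], [[0.05, 0, 0], [0, 0, -2.5], 2.5], [[0.05, 0, 0], [0, 0, -2.5], 2.5], [[0.08, 0, 0], [0, 0, -2.5], 2.5], [[0.08, 0, 0], [0, 0, -2.0], 2.5]]'

```text
t: 16.12
eef_pos: [574.8, 170.0, 89.1]
tcp_rot: [-1.574, -0.223, -1.797]
ft_force: [-1.2, -4.9, -0.4]
opening: 0.332
```

```bash
cat >> h.py <<'E'
def rep2(n=None):
    "grip point, roller origin & tips relative to seat (nominal zero at measured seat), roller pitch"
    rep(); Rm,t=tool(); gp=t+Rm@[0,-18.8,0]; f=-Rm[:,0]; el=np.degrees(np.arcsin(f[2])); print("grip along-from-seat",((gp-[578,175,0])@U+3.2).round(2),"z",gp[2].round(2),"lat",((gp-[578,175,0])@V).round(2),"tool elev",el.round(2),"yaw",np.degrees(np.arctan2(f[0],f[1])).round(2))
    p=shot('wrist'); 
    if n: save(p,n)
    held(p['img'],p)
E
python3 -c "
from h import *
rep2('wrist16')
"
```

```text
t 16.12 along -5.55 lat -1.98 axis z 107.93 rot [ -90.2   -12.78 -102.94] F along -5.05 lat -0.06 z -0.42 open 0.332
grip along-from-seat 1.81 z 107.46 lat -1.9 tool elev -12.78 yaw 12.94
box [281 174  71  20 926]
tilt 8.47 slip -0.65 r 12.09 z 0.63 res [-0. -0. -0.  0.]
```

Request:
apply_moves --increments '[[[0, 0, 0], [0, 0, -3.2], 2.5], [[-0.25, -0.07, 0], [0, 0, 0], 2.5], [[-0.16, 0.38, 0], [0, 0, 0], 2.5], [[-0.16, 0.38, 0], [0, 0, 0], 2.5], [[-0.1, 0.1, 0], [0, 0, 0], 2.5]]'

```text
t: 16.8
eef_pos: [575.0, 173.3, 79.6]
tcp_rot: [-1.577, -0.281, -1.796]
ft_force: [-0.9, -7.7, -0.3]
opening: 0.328
```

```bash
python3 -c "
from h import *
rep2('wrist17')
"
```

```text
t 16.8 along -2.3 lat -2.6 axis z 98.43 rot [ -90.34  -16.13 -102.88] F along -7.69 lat 0.82 z -0.34 open 0.328
grip along-from-seat 6.12 z 97.69 lat -2.48 tool elev -16.13 yaw 12.88Traceback (most recent call last):
  File "<string>", line 3, in <module>
    rep2('wrist17')
    ~~~~^^^^^^^^^^^
  File "h.py", line 66, in rep2
    held(p['img'],p)
    ~~~~^^^^^^^^^^^^
  File "h.py", line 49, in held
    k=1+np.argmax(s[1:,4]); ys,xs=np.where(l==k); print("box",s[k])
        ~~~~~~~~~^^^^^^^^^
    return _wrapfunc(a, 'argmax', axis=axis, out=out, **kwds)
    return bound(*args, **kwds)
ValueError: attempt to get argmax of an empty sequence
```

```bash
python3 -c "
import cv2,numpy as np
np.set_printoptions(linewidth=250)
g=cv2.imread('pics/wrist17.png',0); h=cv2.imread('pics/wrist16.png',0)
for a in (h,g):
  print(a[130:215,300]); print(a[130:215,316]); print(a[188,265:370])
"
```

```text
[ 82  86  86  84  85  87  88  84  85  90 125 149 155 153 154 155 154 155 156 154 157 153 153 158 184 225 228 228 228 229 229 229 228 230 229 229 228 228 229 230 228 229 228 201  87  33  41  39  35  42  42  41  41  41  42  41  40  40  39  44  42  42
  53  88 132 135 143 152 155 157 156 157 154 155 155 153 156 154 155 155 156 156 155 158 155]
[ 85  86  86  84  87  84  89  86  85  93 131 150 153 152 156 152 155 154 153 155 154 153 153 152 125 101  90  89  91  89  86  88  87  86  89  90  86  88  88  87  89  90  91  88  89  87  87  88  92  88  90  92  90  86  65  50  42  41  44  44  43  40
  46  56  88 137 140 147 159 158 158 156 159 156 155 158 155 157 157 157 156 157 161 157 157]
[133 133 131 134 156 213 226 194 148 139 136 136 137 140 137 134 124  97  71  55  47  44  42  41  41  40  41  44  43  42  40  41  44  38  41  39  42  43  42  40  44  41  43  43  46  43  41  40  45  45  40  44  43  36  34  38  41  40  41  44  43  41
  37  42  36  40  39  41  40  43  42  44  45  40  43  43  43  44  43  41  43  47  42  53  68  93 127 135 136 138 135 135 137 138 135 137 134 121  97  87  87  88  86 
[... 417 characters left out ...]
 92  91  90  90  90  87  90  91  90  87  91  90  88  91  89  90  93  91  89  90  91  89  90  87  89  90  91  90  88  88  91  94 117 154 159 157 156 157 159 157 159 157 158 158 157 159
 146  89  95 139 143 149 164 166 162 161 160 162 162 162 164 163 162 160 164 163 160 163 162]
[158 157 157 158 157 155 158 158 157 159 157 158 156 158 157 160 158 157 158 160 158 159 157 160 157 159 158 155 158 160 159 158 159 158 157 157 157 158 156 156 156 156 155 159 159 156 160 159 157 158 158 158 158 157 158 155 158 157 156 160 158 159
 157 158 157 155 157 156 159 157 158 158 158 158 159 159 157 158 160 160 157 159 157 159 156 160 159 158 158 153 157 159 156 158 155 157 156 159 157 155 158 157 157 158 158]
```

Request:
apply_moves --increments '[[[-0.12, 0.25, 0.07], [0, 0, 0], 2.5], [[-0.12, 0.25, 0], [0, 0, 0], 2.5], [[-0.12, 0.2, 0], [0, 0, 0], 2.5], [[-0.12, 0.2, 0], [0, 0, 0], 2.5], [[-0.08, 0, 0], [0, 0, 0], 2.5]]'

```text
t: 17.48
eef_pos: [575.2, 175.1, 69.3]
tcp_rot: [-1.58, -0.279, -1.796]
ft_force: [-0.5, -6.5, -2.1]
opening: 0.331
```

```bash
python3 -c "
from h import *
try: rep2('wrist18')
except Exception as e: print(e)
np.set_printoptions(linewidth=250)
g=cv2.imread('pics/wrist18.png',0);print(g[130:215,300]); print(g[130:215,316])
"
```

```text
t 17.48 along -0.5 lat -2.72 axis z 88.06 rot [ -90.51  -15.97 -102.89] F along -6.41 lat 0.94 z -2.05 open 0.331
grip along-from-seat 7.87 z 87.34 lat -2.54 tool elev -15.97 yaw 12.89
attempt to get argmax of an empty sequence
[ 84  86  81  84  86  84  85  84  82  87  86  84  86  84  84  81  84  85  84  85  82  84  85  84  86  87  86  84  82  84  89  88  91  88  91  91  90  93  91  90  90  90  89  91  90  91  93  92  91  90  89  91  92  90  91  91  93  90  92  90  92  91
  91  90  92  86  92  89  92  92  91  96 121 159 163 162 166 163 163 163 162 163 162 163 163]
[ 82  86  86  86  85  88  83  88  87  85  86  86  84  86  86  86  83  88  84  87  86  84  87  82  86  87  85  84  81  83  84  86  90  91  93  91  92  93  93  93  91  94  93  93  94  95  93  92  91  91  92  91  92  92  91  91  91  92  93  92  91  92
  94  93  92  93  93  91  93  91  92  96 124 158 161 162 163 158 165 163 160 163 162 163 162]
```

The force fell to 6.4 N although the tool advanced 1.8 mm, so the sprung pin has entered the tall recess. Next I advance about 3 mm and swing the rear end down, using the pin in the recess as a pivot.

Request:
apply_moves --increments '[[[-0.2, -0.04, 0.07], [0, 0, 0], 2.5], [[-0.2, -0.05, 0], [0, 0, 0], 2.5], [[-0.12, -0.02, 0], [0, 0, 0], 2.5], [[-0.06, 0, 0], [0, 0, 0], 2.5], [[-0.06, 0, 0], [0, 0, 0], 2.5]]'

```text
t: 18.15
eef_pos: [575.8, 178.8, 68.3]
tcp_rot: [-1.585, -0.279, -1.796]
ft_force: [0.1, -8.0, -1.5]
opening: 0.333
```

```bash
python3 -c "
from h import *
try: rep2('wrist19')
except Exception as e: print(e)
"
```

```text
t 18.15 along 3.2 lat -2.94 axis z 87.1 rot [ -90.79  -16.01 -102.88] F along -7.83 lat 1.85 z -1.54 open 0.333
grip along-from-seat 11.58 z 86.37 lat -2.67 tool elev -16.01 yaw 12.88
attempt to get argmax of an empty sequence
```

Request:
apply_moves --increments '[[[-0.16, 0.17, 0.06], [0.3, 0, 1.7], 2.5], [[-0.16, 0.18, 0], [0.2, 0, 1.7], 2.5], [[-0.06, 0, 0], [0.1, 0, 0], 2.5], [[-0.06, 0, 0], [0.1, 0, 0], 2.5], [[-0.06, 0, 0], [0, 0, 0], 2.5]]'

```text
t: 18.82
eef_pos: [576.2, 179.4, 63.7]
tcp_rot: [-1.575, -0.219, -1.797]
ft_force: [-1.1, -8.3, -1.2]
opening: 0.332
```

```bash
python3 -c "
from h import *
try: rep2('wrist20')
except Exception as e: print(e)
np.set_printoptions(linewidth=250)
g=cv2.imread('pics/wrist20.png',0);print(g[170:215,300]); print(g[170:215,316])
"
```

```text
t 18.82 along 3.92 lat -2.78 axis z 82.54 rot [ -90.26  -12.54 -102.96] F along -8.37 lat 0.82 z -1.24 open 0.332
grip along-from-seat 11.2 z 82.09 lat -2.68 tool elev -12.54 yaw 12.96
attempt to get argmax of an empty sequence
[ 91  93  94  92  94  93  91  92  94  93  94  93  92  92  91  91  90  94  94  91  95  90  93  93  92  88  90  92  90  91  90  91  93  95  94  92  92  92 114 161 166 165 165 163 167]
[ 96  96  94  94  94  92  93  95  95  92  94  93  96  93  94  96  95  94  94  93  94  92  92  92  97  96  95  95  94  95  96  93  95  94  95  92  93  99 128 162 167 164 168 166 166]
```

Request:
apply_moves --increments '[[[-0.15, 0.17, 0.05], [0.1, 0, 1.7], 2.5], [[-0.15, 0.17, 0], [0.1, 0, 1.7], 2.5], [[-0.06, 0, 0], [0.1, 0, 0], 2.5], [[-0.06, 0, 0], [0, 0, 0], 2.5], [[-0.06, 0, 0], [0, 0, 0], 2.5]]'

```text
t: 19.5
eef_pos: [576.4, 180.3, 59.6]
tcp_rot: [-1.573, -0.158, -1.798]
ft_force: [-0.6, -9.1, -1.8]
opening: 0.331
```

```bash
python3 -c "
from h import *
try: rep2('wrist21')
except Exception as e: print(e)
q=shot('scene'); save(q,'scene21')
"
```

```text
t 19.5 along 4.85 lat -2.77 axis z 78.35 rot [ -90.14   -9.06 -103.02] F along -9.01 lat 1.41 z -1.75 open 0.331
grip along-from-seat 11.01 z 78.12 lat -2.71 tool elev -9.06 yaw 13.02
attempt to get argmax of an empty sequence
```

Request:
apply_moves --increments '[[[-0.12, 0.13, 0], [0.1, 0, 1.6], 2.5], [[-0.05, 0, 0], [0, 0, 0], 2.5], [[-0.06, 0, 0], [0, 0, 0], 2.5], [[-0.04, 0, 0], [0, 0, 0], 2.5], [[-0.05, 0, 0], [0, 0, 0], 2.5]]'

```text
t: 20.23
eef_pos: [576.3, 180.4, 57.7]
tcp_rot: [-1.574, -0.129, -1.799]
ft_force: [-2.0, -7.3, -1.5]
opening: 0.332
```

```bash
python3 -c "
from h import *
try: rep2('wrist22')
except Exception as e: print(e)
q=shot('scene'); save(q,'scene22'); p=shot('wrist')
Rm,t=tool(); gp=t+Rm@[0,-18.8,0]
b=q['img'][220:340,330:450].copy(); s=5
b=cv2.resize(b,None,fx=s,fy=s,interpolation=cv2.INTER_CUBIC)
# overlay predicted level tube outline (silhouette top & bottom axis points)
o=gp-2.15*U+V*0.6
for yy in (-63,-55,0,55,65):
    for r in (0,): 
        u=proj(q,o+yy*U)[0]; cv2.circle(b,tuple(int(k) for k in ((u-[330,220])*s)),3,(255,0,0),-1)
cv2.imwrite('pics/m22.png',b[...,::-1])
"
```

```text
t 20.23 along 4.88 lat -2.89 axis z 76.53 rot [ -90.17   -7.41 -103.09] F along -7.53 lat -0.3 z -1.53 open 0.332
grip along-from-seat 10.5 z 76.37 lat -2.82 tool elev -7.41 yaw 13.09
attempt to get argmax of an empty sequence
```

View pics/m22.png

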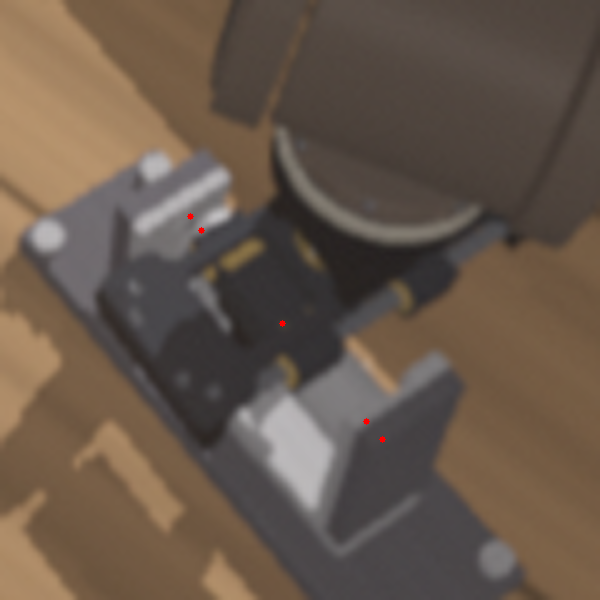

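The roller hangs between both cheeks, its tube below the low cheek's top. Now I ease back slowly while watching the force.

Request:
apply_moves --increments '[[[0.08, 0.01, 0], [0, 0, 0.3], 2.5], [[0.08, 0.01, 0], [0, 0, 0], 2.5], [[0.08, 0.01, 0], [0, 0, 0], 2.5], [[0, 0, 0], [0, 0, 0], 2.5], [[-0.04, 0, 0], [0, 0, 0], 2.5]]'

```text
t: 21.0
eef_pos: [575.3, 176.8, 57.6]
tcp_rot: [-1.575, -0.122, -1.8]
ft_force: [-0.2, -6.4, -2.6]
opening: 0.332
```

```bash
python3 -c "
from h import *
try: rep2('wrist23')
except Exception as e: print(e)
"
```

```text
t 21.0 along 1.16 lat -3.01 axis z 76.37 rot [ -90.24   -6.97 -103.16] F along -6.25 lat 1.25 z -2.59 open 0.332
grip along-from-seat 6.65 z 76.23 lat -2.92 tool elev -6.97 yaw 13.16
box [293 187  53   6 245]
tilt -2.17 slip -4.92 r 9.68 z 1.76 res [ 0.  0. -0. -0.]
```

Request:
apply_moves --increments '[[[0.07, 0.01, 0.05], [0, 0, 0], 2.5], [[0.07, 0.01, 0], [0, 0, 0], 2.5], [[0.05, 0, 0], [0, 0, 0], 2.5], [[0, 0, 0], [0, 0, 0], 2.5], [[-0.03, 0, 0], [0, 0, 0], 2.5]]'

```text
t: 21.68
eef_pos: [575.2, 174.8, 57.5]
tcp_rot: [-1.576, -0.12, -1.8]
ft_force: [-1.0, -4.6, -2.8]
opening: 0.329
```

```bash
python3 -c "
from h import *
try: rep2('wrist24')
except Exception as e: print(e)
"
```

```text
t 21.68 along -0.78 lat -2.71 axis z 76.29 rot [ -90.28   -6.86 -103.16] F along -4.68 lat 0.04 z -2.8 open 0.329
grip along-from-seat 4.67 z 76.15 lat -2.61 tool elev -6.86 yaw 13.16
box [290 178  57  15 639]
tilt 7.16 slip -1.58 r 9.81 z 1.34 res [ 0. -0.  0.  0.]
```

Request:
apply_moves --increments '[[[0.06, 0, 0.03], [0, 0, 0], 2.5], [[0.05, 0, 0], [0, 0, 0], 2.5], [[0.03, 0, 0], [0, 0, 0], 2.5], [[0, 0, 0], [0, 0, 0], 2.5], [[0, 0, 0], [0, 0, 0], 2.5]]'

```text
t: 22.35
eef_pos: [575.1, 173.7, 57.6]
tcp_rot: [-1.576, -0.119, -1.8]
ft_force: [-0.6, -4.2, -3.8]
opening: 0.329
```

```bash
python3 -c "
from h import *
try: rep2('wrist25')
except Exception as e: print(e)
"
```

```text
t 22.35 along -1.95 lat -2.52 axis z 76.37 rot [ -90.28   -6.85 -103.14] F along -4.2 lat 0.39 z -3.79 open 0.329
grip along-from-seat 3.49 z 76.24 lat -2.41 tool elev -6.85 yaw 13.14
box [288 175  60  18 751]
tilt 9.55 slip -0.35 r 10.14 z 1.15 res [-0.  0.  0. -0.]
```

Request:
apply_moves --increments '[[[0.05, 0.03, 0.03], [0, 0, 0], 2.5], [[0.05, 0.03, 0], [0, 0, 0], 2.5], [[0.03, 0.02, 0], [0, 0, 0], 2.5], [[0, 0, 0], [0, 0, 0], 2.5], [[0, 0, 0], [0, 0, 0], 2.5]]'

```text
t: 23.02
eef_pos: [575.0, 172.4, 57.0]
tcp_rot: [-1.576, -0.119, -1.8]
ft_force: [-1.4, -3.4, -2.5]
opening: 0.329
```

```bash
python3 -c "
from h import *
try: rep2('wrist26')
except Exception as e: print(e)
"
```

```text
t 23.02 along -3.21 lat -2.3 axis z 75.77 rot [ -90.28   -6.82 -103.16] F along -3.61 lat -0.58 z -2.51 open 0.329
grip along-from-seat 2.22 z 75.64 lat -2.19 tool elev -6.82 yaw 13.16
box [282 175  69  18 821]
tilt 7.23 slip -0.95 r 11.84 z 0.65 res [0. 0. 0. 0.]
```

Request:
apply_moves --increments '[[[0.04, 0.03, 0.02], [0, 0, 0], 2.5], [[0.03, 0.03, 0], [0, 0, 0], 2.5], [[0.01, 0, 0], [0, 0, 0], 2.5], [[0, 0, 0], [0, 0, 0], 2.5], [[0, 0, 0], [0, 0, 0], 2.5]]'

```text
t: 23.7
eef_pos: [575.1, 171.8, 56.5]
tcp_rot: [-1.575, -0.118, -1.801]
ft_force: [-0.3, -2.3, -3.1]
opening: 0.327
```

```bash
python3 -c "
from h import *
try: rep2('wrist27')
except Exception as e: print(e)
"
```

```text
t 23.7 along -3.77 lat -2.07 axis z 75.27 rot [ -90.27   -6.79 -103.17] F along -2.27 lat 0.19 z -3.09 open 0.327
grip along-from-seat 1.65 z 75.14 lat -1.97 tool elev -6.79 yaw 13.17
box [281 175  71  18 840]
tilt 6.8 slip -1.05 r 12.21 z 0.65 res [ 0.  0. -0. -0.]
```

Request:
apply_moves --increments '[[[0.03, 0.03, 0], [0, 0, 0], 2.5], [[0.02, 0.02, 0], [0, 0, 0], 2.5], [[0, 0, 0], [0, 0, 0], 2.5], [[0, 0, 0], [0, 0, 0], 2.5], [[0, 0, 0], [0, 0, 0], 2.5]]'

```text
t: 24.38
eef_pos: [575.2, 171.6, 56.3]
tcp_rot: [-1.575, -0.118, -1.801]
ft_force: [-0.0, -0.5, -0.8]
opening: 0.331
```

```bash
python3 -c "
from h import *
try: rep2('wrist28')
except Exception as e: print(e)
"
```

```text
t 24.38 along -3.91 lat -2.01 axis z 75.07 rot [ -90.23   -6.74 -103.18] F along -0.48 lat 0.1 z -0.78 open 0.331
grip along-from-seat 1.49 z 74.94 lat -1.91 tool elev -6.74 yaw 13.18
box [281 174  71  19 838]
tilt 7.7 slip -0.64 r 12.13 z 0.65 res [-0.  0.  0.  0.]
```

Both axial and vertical forces are now nearly zero, so the stand carries the roller. Releasing.

Request:
apply_moves --increments '[[[0, 0, 0], [0, 0, 0], 3.6], [[0, 0, 0], [0, 0, 0], 4.2], [[0, 0, 0], [0, 0, 0], 5.0], [[0, 0, 0], [0, 0, 0], 6.0], [[0, 0, 0], [0, 0, 0], 6.0]]'

```text
t: 25.05
eef_pos: [576.1, 172.0, 56.9]
tcp_rot: [-1.573, -0.116, -1.801]
ft_force: [0.4, 0.7, 0.6]
opening: 0.622
```

```bash
python3 -c "
from h import *
try: rep2('wrist29')
except Exception as e: print(e)
"
```

```text
t 25.05 along -3.37 lat -1.23 axis z 75.71 rot [ -90.11   -6.67 -103.19] F along 0.78 lat 0.18 z 0.58 open 0.622
grip along-from-seat 2.02 z 75.58 lat -1.18 tool elev -6.67 yaw 13.19
box [279 176  71  18 836]
tilt 6.67 slip -1.44 r 12.23 z -0.03 res [0. 0. 0. 0.]
```

Request:
apply_moves --increments '[[[0.1, -1.0, 0], [0, 0, 0], 6.5], [[0.3, -2.5, 0], [0, 0, 0], 6.5], [[0.5, -4.0, 0], [0, 0, 0], 6.5], [[0.5, -4.0, 0], [0, 0, 0], 6.5], [[0, 0, 0], [0, 0, 6.5], 6.5]]'

```text
t: 25.72
eef_pos: [576.4, 172.6, 178.6]
tcp_rot: [-1.572, -0.001, -1.799]
ft_force: [-0.9, 0.2, -1.5]
opening: 0.681
```

```bash
python3 -c "
from h import *
rep()
p=shot('wrist');save(p,'w30');q=shot('scene');save(q,'s30')
find(p,['roller','plunger_tip','seat'],'mark_of');find(q,['roller','plunger_tip','seat'],'mark_of')
cv2.imwrite('pics/m30.png',np.hstack([cv2.resize(p['img'][0:300,170:470],(400,400)),cv2.resize(q['img'][220:340,330:450],(400,400),interpolation=cv2.INTER_CUBIC)])[...,::-1])
"
```

```text
t 25.73 along -2.66 lat -1.06 axis z 197.45 rot [-9.0070e+01 -3.0000e-02 -1.0308e+02] F along -0.01 lat -0.92 z -1.52 open 0.681
roller mark_of 0.85 [574.6 173.1  73. ] [313. 236.]
plunger_tip mark_of 0.52 [588.8 247.6  75.4] [307. 120.]
seat mark_of 0.93 [578.3 176.3  76. ] [384. 284.]
```

View pics/m30.png

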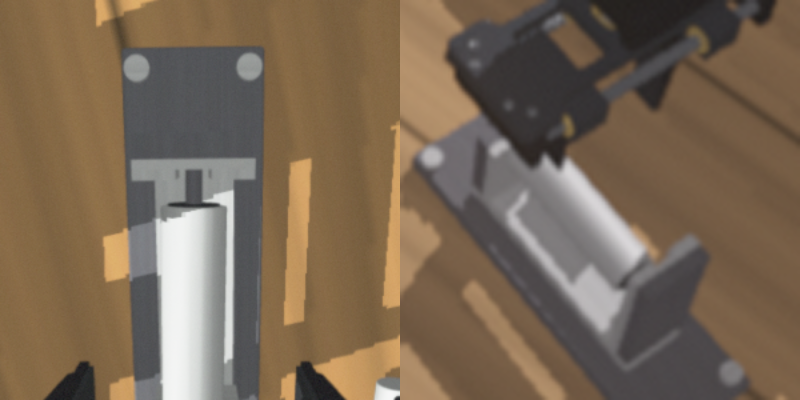

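The roller sits level between the cheeks with its pin centred in the groove line, and the gripper is well clear above it.

```bash
python3 -c "
from h import *
print(env.job_done())"
```

```text
the job is handed in; nothing more can be done
None
```

The roller is fitted between the cheeks of the stand with its sprung pin in the tall cheek. I let go, backed the gripper off and handed the job in at about 26 s; no verdict is reported.

**What I did:**
- I gripped the roller in the wooden rest, lifted it, and pressed the sprung pin on the groove bottom to about 12–14 mm of squeeze.
- Lowering it squeezed and level did not work at first. Friction on the pin tilted the roller about 8° nose-up in the grip and slipped it about 2 mm.
- I raised and eased it, then tilted the tool so the roller pointed about 8° nose-down. In that pose I slid the pin down into its recess, swung the rear end down behind the low cheek at about 9 N, and eased back in small steps.

**Last checks:**
- Before release the axial force had gone from −9 N to about −0.5 N and the vertical force was about −0.8 N, so the stand was carrying the roller.
- Axis height was about 75 mm and the roller was level within about 1°.
- The last force-based squeeze reading, about 0.7 mm before the low pin bottomed in its recess, was 3.5 mm.
- The final pictures show the roller seated and clear of the gripper. The networks put its origin at (575, 173, 73) mm and the pin tip at (589, 248, 75) mm.

**What disagreed or was not checked:**
- Squeeze estimates from force and from position differed by 1–2 mm while the roller was slipping in the grip.
- The low pin's fit was never seen directly; it is inferred from the forces.
- The sensor never read above about 10 N along the roller. I took only one reading at the end of each move, so short peaks would not show.
- I did not re-measure the hammer, jar and plane at the end. I planned the moves to stay clear of them.

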